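# Load a hardware case on the roller track and push it home under the parts cabinet

## Task

Lift the hardware case by its handle, set it down (do not drop it) on the open end of the roller track between the side rails, and then push it steadily along the rollers into the bay under the small-parts cabinet until it is fully home and the sprung stop dog has come back up behind it. The shelf over the bay leaves no room for an upright hand on the last stretch, so come at it slanting; leave the other things on the bench where they are.

Things in the scene. Friction and masses are not known exactly. Their poses are not given: they have to be found in the camera images.
- case: Hardware case, loose: closed grey box with black lid, 84 (x) x 150 (y) x 66 (z) mm, 0.4 to 0.85 kg. Origin: centre of its underside, z up, y along its length. Aluminium handle bar on top along y, on the centre line: 14 wide, 96 long, 82 to 96 mm above the underside, on feet at y = -41 and +41, 16 mm gap to the lid. Its two ends are alike: either may go first.
- station: Fixed roller track with bay. Origin on the bench below the bay mouth's middle; y along the track: bay at -y, open loading end to y = +215 mm; x across. Free steel rollers, 24 mm thick, 36 mm apart, tops 60 mm above the bench. Side rails all along: inner faces at x = -48 and +48, tops 75 mm above the bench. Back stop face of the bay at y = -160. Nothing is over the loading end.
- bay_mouth (a point): Middle of the bay mouth at roller-top height, 60 mm above the bench, straight below the shelf edge. Axes as the station's: -y points into the bay.
- shelf_edge (a point): Middle of the lower edge of the shelf over the bay, 118 mm above the roller tops, at station y = 0. The shelf covers x -75 to 75, y -172 to 0 mm; on it, flush with this edge, stands a red small-parts cabinet up to 355 mm above the bench, jars on top to 415 mm. Shelf posts stand outside the rails, at y below -30 mm.
- bay_seat (a point): Where the underside centre of the case is when home: 82 mm inside the bay mouth, at roller-top height. Axes as the station's. Between back stop and raised dog the case has about 4 mm of play; its rear face ends 6 to 10 mm inside the shelf edge.
- stop_dog (a joint): Sprung one-way stop dog in a gap between rollers, mid track at the bay mouth, rad: 0 = up, about 0.6 = pressed down (2 N) by a case riding over it. Steel leaf 36 mm wide, hinged at station y = +24 mm just below the roller tops, rising towards the bay; tip at y = -6 mm, 12 mm above the roller tops. It springs up once the rear end of the case has passed.
- jar: Bystander: closed glass jar with white cap, 60 mm diameter, 100 mm tall, origin under its centre.
- hitch: Bystander: steel tow-ball mount, 50 x 150 (y) mm bar 30 mm high with a ball up to 90 mm, origin under its centre.
- carton: Bystander: plain cardboard box 90 x 110 x 60 mm, origin under its centre.
There are look-alikes about, which are no part of the job. Of the things shaped like the case, the grey one is meant.

How it is judged:
By the outcome, as a careful person would: the job done as asked, in the order asked, and still so for the second after the job is handed in, with the robot touching nothing.
It also fails if it takes over 56 s, if anything falls off the work surface, if the arm or the gripper's body presses on something with over 40 N, if the wrist force passes 120 N, or if a joint passes its speed limit or range.

## Robot

A 7-joint arm with a two-finger parallel gripper is mounted at the origin on the work surface. World frame = base frame: x ahead of the robot, y to its left, z up, the work surface at z = 0. Lengths are in mm, angles in rad, forces in N, time in s.
With the tool pointing down it reaches from about 400 to 875 mm from the base axis. Payload 4.4 kg.
Tool frame: the origin (TCP) lies at the very end of the fingers, on their centre line; the grasp point (between the pads) lies 19 mm behind it; z points along the fingers, y is the direction in which the jaws open and shut (so a half turn about z gives the same grasp; the last joint's range is limited). The gripper opens to 85 mm and grips with 20 to 120 N. Pads are 22 mm wide; open, the fingers measure 114 mm over their backs; the gripper's body (76 mm by 85 mm) begins 54 mm behind the grasp point. The pads swing forward as they close: fully open they stand 13 mm farther back than shut.
Start: joints at [-1.268, 0.628, 0.038, 1.517, -0.027, 0.996, -0.02], TCP at [234.299, 606.318, 207.913] pointing down, gripper open.
Joint ranges: [-3.06, 3.06], [-0.37, 2.12], [-1.25, 1.32], [0.18, 2.47], [-1.1, 4.24], [0.23, 1.98], [-2.94, 2.94]. Speed limits (rad/s): [2.57, 2.57, 3.14, 3.14, 3.14, 3.14, 3.14].

## Interface

Orientations are given as [roll, pitch, yaw] about the fixed x, y, z axes, in that order (R = Rz(yaw) Ry(pitch) Rx(roll)).
In Python, from cell import read_state, get_image, calibration, finish_job gives the robot as it stands. The module is installed in compiled form; this text tells all that it offers.
- The arm moves only by the tool apply_moves, never from a script. Its argument "increments" is a list of rows, each an object of numbers: "tx", "ty", "tz": the shift along the world's x, y, z in m; "rx", "ry", "rz": the turn, a rotation vector about the world's x, y, z in units of 5 degrees (1.0 is 5 degrees); "claw": the finger opening in m, from 0 to 0.0854. In form: [{"tx": .., "ty": .., "tz": .., "rx": .., "ry": .., "rz": .., "claw": ..}, ...]. A call has 1 to 12 rows; each row is the pose to reach, as a shift and turn from the pose commanded when the call began; what a row does not reach only later rows make up. A row lasts 1/10 s, in which the tool goes at most 50 mm and 8.59 degrees, less where a joint would pass 70% of its speed; a pose out of reach is approached as far as the arm can. A call with a gripper value outside its range is refused whole. The fingers move at their own pace and stop on an object; the grip force is fixed at half the most. Time passes only in rows, so rows that repeat a pose let the fingers close. It gives the time, the measured TCP pose, the force and the opening at its end, in the units of the state.
- read_state(): the state, without advancing time (a new reading comes with each control period).
- get_image(name): name is "scene" or "top" or "wrist"; returns the picture (420x560x3 uint8, red, green, blue); there is no depth.
- calibration(name): a dict with "camera_matrix" (3x3 intrinsics, pixels), "origin" and "attitude" of the camera in the world. Camera axes: x right, y up, looking along -z (the intrinsics and any distortion apply to the point x, -y, -z); pixel columns grow to the right and rows downward; lengths in mm; the calibration is good to about 2 mm. A picture is of the moment at which its call begins: read the wrist's pose just before it. calibration takes no time and is no camera call; for the wrist camera it gives the pose at the moment of the call.
- finish_job(): hands the job in, once; it reports no verdict.
The state is a dict: "clock": time; "qpos": joint angles; "qd": joint speeds; "tau": joint torques, N m; "eef_pos": TCP position; "tool_rot": TCP orientation; "force": force on the tool from outside, world axes, zero at the start; "torque": the same for the moment, N m; "width": finger opening in mm.
Only numpy, scipy, OpenCV 4.12 (cv2) and the standard library are available. Lean on these libraries where they do the work, as an engineer would, in place of code of your own. Each camera call takes 0.05 s, during which the arm holds its last target. There are 200 camera calls.

## Working session

There is one attempt and no reset: what is moved stays moved. The work goes in short steps, Python scripts to look and compute and a tool call to move; the robot and the scene stay as the last step left them, time stands still between calls to the robot, and variables do not carry over. Pictures are saved under pics/ and viewed, about 8 in all and at most 12, crops included, and the job is handed in when it is done.

Besides the shell and the picture viewer there is one more tool, called after "Call:" by a JSON object that holds its "name" and its "arguments", one argument or row to a line. apply_moves: Moves the arm, as the interface text tells. Its arguments: {"type":"object","properties":{"increments":{"type":"array"}},"required":["increments"]}

```bash
mkdir -p pics; python3 - <<'E'
from cell import *
import cv2
for n in("scene","top"):
    im=get_image(n); cv2.imwrite(f"pics/{n}0.png",im[:,:,::-1]); print(n,calibration(n))
print(read_state())
E
```

```text
scene {'camera_matrix': array([[527.45244541,   0.        , 282.56908344],
       [  0.        , 527.45244541, 213.97672022],
       [  0.        ,   0.        ,   1.        ]]), 'origin': array([1294.74191225,  487.65587532, 1100.24312849]), 'attitude': array([ 0.77054204, -0.00245592,  2.17289816])}
top {'camera_matrix': array([[433.57842889,   0.        , 275.77071251],
       [  0.        , 433.57842889, 200.53770915],
       [  0.        ,   0.        ,   1.        ]]), 'origin': array([ 337.28748697,  -37.36685073, 1135.72890634]), 'attitude': array([ 1.62262267e-01, -1.37030014e-03, -1.54510276e+00])}
{'clock': 0.1, 'qpos': array([-1.26780475,  0.62924057,  0.03847633,  1.51826886, -0.02704154,
        0.99633664, -0.01999098]), 'qd': array([ 5.76975975e-04, -1.57569557e-04,  8.16479980e-04, -2.45563384e-03,
        2.81233770e-03,  8.70564735e-05, -7.62691048e-04]), 'tau': array([ 3.64752006e-03, -5.64535117e+01,  1.23055167e+00, -1.93972850e+01,
        1.12897399e-02,  5.37476706e-03,  2.01418180e-05]), 'eef_pos': array([234.0742227 , 605.73347966, 207.08985712]), 'tool_rot': array([-3.13985773e+00,  8.80906714e-07,  2.77276194e+00]), 'force': array([-0.35825202, -0.01773564, -0.18179658]), 'torque': array([ 0.03013453, -0.01523309, -0.02737733]), 'width': 85.40010284011511}
```

View pics/scene0.png

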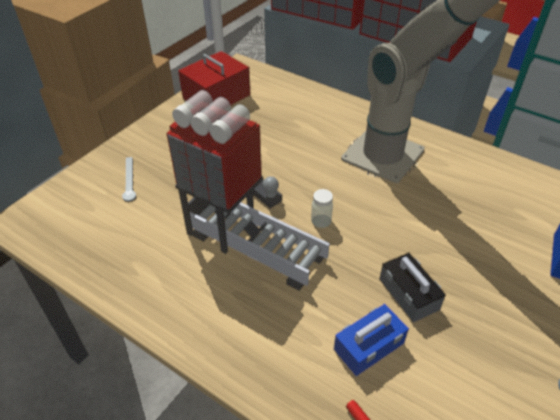

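View pics/top0.png

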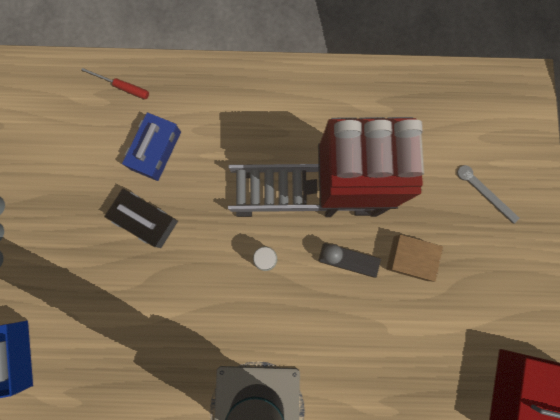

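The case shapes are: black lid on grey at top (140,217) / scene (412,286), and blue at top (152,146) / scene (371,338). There is also a big red box at scene (215,80). I choose the grey one with the black lid. The station's open end is at top column 230, with the bay to the right.

```bash
python3 - <<'E'
import cv2
im=cv2.imread("pics/top0.png")[150:255,95:335]
cv2.imwrite("pics/c1.png",cv2.resize(im,None,fx=3.3333,fy=3.3333,interpolation=cv2.INTER_CUBIC))
im=cv2.imread("pics/scene0.png")[180:330,180:450]
cv2.imwrite("pics/c2.png",cv2.resize(im,None,fx=2.96,fy=2.96,interpolation=cv2.INTER_CUBIC))
E
```

```text
(no output)
```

View pics/c1.png

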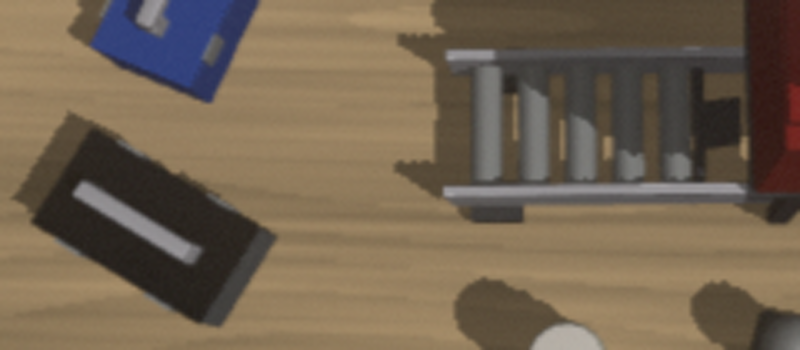

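View pics/c2.png

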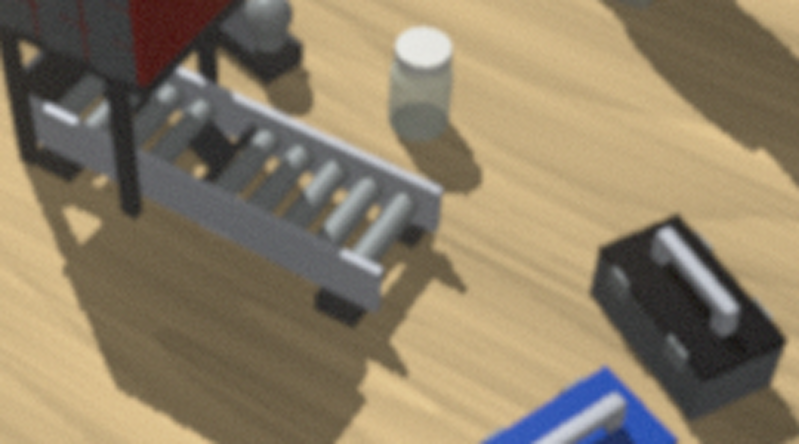

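c1 shows the grey case with its black lid. Handle top ends are at crop (79,187) and (192,250). The rail tops' loading end is at (447,55) and (444,191), running to about (745,50) and (745,187).

```bash
cat >h.py <<'E'
import numpy as np
from scipy.spatial.transform import Rotation as R
from cell import *
def ray(cal,uv,z):
    K=cal["camera_matrix"]; d=np.linalg.inv(K)@np.array([uv[0],uv[1],1.]); d=np.array([d[0],-d[1],-d[2]])
    d=R.from_euler("xyz",cal["attitude"]).apply(d); o=cal["origin"]
    return o+d*(z-o[2])/d[2]
def proj(cal,p):
    q=R.from_euler("xyz",cal["attitude"]).inv().apply(np.array(p)-cal["origin"])
    u=cal["camera_matrix"]@np.array([q[0],-q[1],-q[2]]);return u[:2]/u[2]
E
python3 - <<'E'
from h import *
c=calibration("top");s=calibration("scene")
f=lambda u,v:(95+(u+.5)/3.3333-.5,150+(v+.5)/3.3333-.5)
g=lambda u,v:(180+(u+.5)/2.96-.5,180+(v+.5)/2.96-.5)
for n,p,z in[("hL",(79,187),96),("hR",(192,250),96),("r1",(447,55),75),("r2",(444,191),75),("r1b",(745,50),75),("r2b",(745,187),75),("shelf edge corner",(748,190),178)]:
    print(n,ray(c,f(*p),z).round(1))
for n,p,z in[("hL",(665,233),96),("hR",(733,310),96),("near rail end",(372,271),75),("far rail end",(437,190),75),("tip",(240,100),72)]:
    print(n,ray(s,g(*p),z).round(1))
E
```

```text
hL [484.8 346.7  96. ]
hR [441.  261.3  96. ]
r1 [595.3  85.9  75. ]
r2 [491.8  83.7  75. ]
r1b [ 605.  -138.5   75. ]
r2b [ 500.6 -139.5   75. ]
shelf edge corner [ 482.7 -131.6  178. ]
hL [445.3 269.5  96. ]
hR [486.7 348.2  96. ]
near rail end [602.5  82.7  75. ]
far rail end [496.   81.2  75. ]
tip [ 502.8 -125.5   72. ]
```

Call:
{"name": "apply_moves", "arguments": {
  "increments": [
    {"tx": 0.02,"ty": -0.025,"tz": 0,"rz": -1.7},
    {"tx": 0.04,"ty": -0.05,"tz": 0,"rz": -3.4},
    {"tx": 0.06,"ty": -0.08,"rz": -5.1},
    {"tx": 0.085,"ty": -0.11,"rz": -6.8},
    {"tx": 0.11,"ty": -0.14,"rz": -8.5},
    {"tx": 0.13,"ty": -0.17,"rz": -10.2},
    {"tx": 0.15,"ty": -0.2,"rz": -11.9},
    {"tx": 0.175,"ty": -0.23,"rz": -13.6},
    {"tx": 0.2,"ty": -0.26,"rz": -15.3},
    {"tx": 0.22,"ty": -0.285,"rz": -17},
    {"tx": 0.23,"ty": -0.3,"rz": -18.5},
    {"tx": 0.23,"ty": -0.3,"rz": -19.24}
  ]
}}

```text
$.increments[0]: bad value
```

Call:
{"name": "apply_moves", "arguments": {
  "increments": [
    {"tx": 0,"ty": 0,"tz": 0},
    {"tx": 0,"ty": 0,"tz": 0}
  ]
}}

```text
$.increments[0]: bad value
```

```bash
python3 - <<'E'
from h import *
import cv2
s=read_state();c=calibration("wrist");im=get_image("wrist");cv2.imwrite("pics/w1.png",im[:,:,::-1])
np.set_printoptions(suppress=True,precision=4)
print(s["clock"],s["qpos"],s["eef_pos"],s["tool_rot"],s["force"]);print(c)
print([proj(c,p).round(1) for p in((484.8,346.7,96),(441,261.3,96),(464.5,306,96))])
E
```

```text
0.1 [-1.2678  0.6292  0.0385  1.5183 -0.027   0.9963 -0.02  ] [234.0742 605.7335 207.0899] [-3.1399  0.      2.7728] [-0.3583 -0.0177 -0.1818]
{'camera_matrix': array([[326.0215,   0.    , 274.3692],
       [  0.    , 326.0215, 204.194 ],
       [  0.    ,   0.    ,   1.    ]]), 'origin': array([160.7643, 632.7231, 373.7059]), 'attitude': array([-0.3146,  0.0019,  1.2007])}
[array([149.8, 454.8]), array([ 68.4, 448.7]), array([111.4, 452.2])]
```

View pics/w1.png

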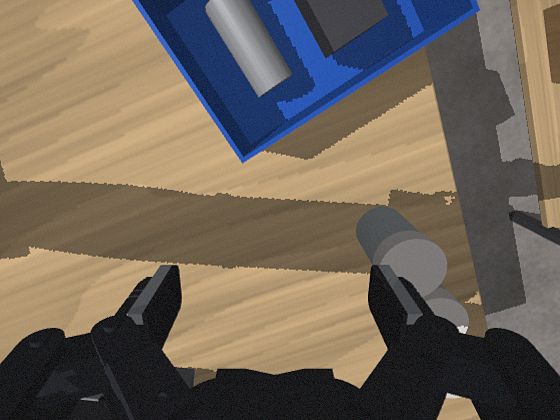

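The rows need every key. The picture shows only the start pose, with a blue tray and a cylinder below the hand.

Call:
{"name": "apply_moves", "arguments": {
  "increments": [
    {"tx": 0.02,"ty": -0.025,"tz": 0,"rx": 0,"ry": 0,"rz": -1.7,"claw": 0.085},
    {"tx": 0.04,"ty": -0.05,"tz": 0,"rx": 0,"ry": 0,"rz": -3.4,"claw": 0.085},
    {"tx": 0.06,"ty": -0.08,"tz": 0,"rx": 0,"ry": 0,"rz": -5.1,"claw": 0.085},
    {"tx": 0.085,"ty": -0.11,"tz": 0,"rx": 0,"ry": 0,"rz": -6.8,"claw": 0.085},
    {"tx": 0.11,"ty": -0.14,"tz": 0,"rx": 0,"ry": 0,"rz": -8.5,"claw": 0.085},
    {"tx": 0.13,"ty": -0.17,"tz": 0,"rx": 0,"ry": 0,"rz": -10.2,"claw": 0.085},
    {"tx": 0.15,"ty": -0.2,"tz": 0,"rx": 0,"ry": 0,"rz": -11.9,"claw": 0.085},
    {"tx": 0.175,"ty": -0.23,"tz": 0,"rx": 0,"ry": 0,"rz": -13.6,"claw": 0.085},
    {"tx": 0.2,"ty": -0.26,"tz": 0,"rx": 0,"ry": 0,"rz": -15.3,"claw": 0.085},
    {"tx": 0.22,"ty": -0.285,"tz": 0,"rx": 0,"ry": 0,"rz": -17,"claw": 0.085},
    {"tx": 0.23,"ty": -0.3,"tz": 0,"rx": 0,"ry": 0,"rz": -18.5,"claw": 0.085},
    {"tx": 0.23,"ty": -0.3,"tz": 0,"rx": 0,"ry": 0,"rz": -19.24,"claw": 0.085}
  ]
}}

```text
clock: 1.35
eef_pos: [466.4, 302.6, 208.0]
tool_rot: [3.14, 0.001, 1.084]
force: [-0.2, 0.0, -0.7]
width: 84.8
```

Call:
{"name": "apply_moves", "arguments": {
  "increments": [
    {"tx": 0,"ty": 0,"tz": 0,"rx": 0,"ry": 0,"rz": 0,"claw": 0.085},
    {"tx": 0,"ty": 0,"tz": 0,"rx": 0,"ry": 0,"rz": 0,"claw": 0.085}
  ]
}}

```text
clock: 1.55
eef_pos: [463.8, 306.8, 207.7]
tool_rot: [-3.141, 0.0, 1.096]
force: [-0.4, 0.8, 0.5]
width: 84.9
```

```bash
python3 - <<'E'
from h import *
import cv2
np.set_printoptions(suppress=True,precision=4)
s=read_state();c=calibration("wrist");im=get_image("wrist");cv2.imwrite("pics/w2.png",im[:,:,::-1])
print(s["clock"],s["qpos"],s["eef_pos"],s["tool_rot"],s["force"]);print(c)
print([proj(c,p).round(1) for p in((484.8,346.7,96),(441,261.3,96),(464.5,306,96))])
E
```

```text
1.55 [-0.9668  0.5388  0.5094  1.7927 -0.3269  0.8951 -0.7851] [463.7828 306.8277 207.6599] [-3.141   0.0003  1.0964] [-0.3731  0.815   0.4943]
{'camera_matrix': array([[326.0215,   0.    , 274.3692],
       [  0.    , 326.0215, 204.194 ],
       [  0.    ,   0.    ,   1.    ]]), 'origin': array([500.4669, 375.3863, 374.2673]), 'attitude': array([-0.3141, -0.0003, -0.4758])}
[array([273.4, 139.1]), array([273.6, 243.2]), array([274.1, 191.1])]
```

View pics/w2.png

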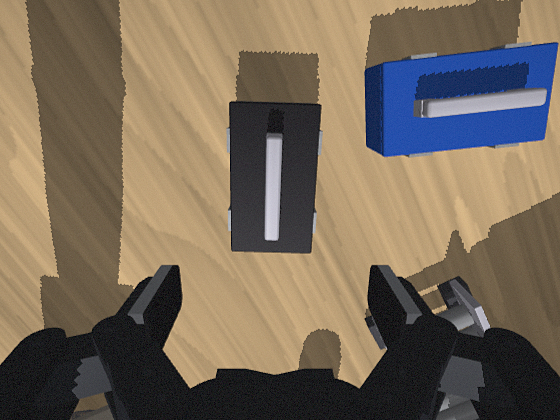

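The handle is clear in the wrist picture, from (274.5,134) to (272,240), with the blue look-alike off to the right.

```bash
python3 - <<'E'
from h import *
c=calibration("wrist")
a,b=ray(c,(274.5,134),96),ray(c,(272,240.),96)
d=a-b;print(a,b,(a+b)/2,np.linalg.norm(d),np.degrees(np.arctan2(d[1],d[0])))
E
```

```text
[487.51857077 350.16176716  96.        ] [441.06692569 265.02837328  96.        ] [464.29274823 307.59507022  96.        ] 96.98169974360087 61.381631717303065
```

Call:
{"name": "apply_moves", "arguments": {
  "increments": [
    {"tx": 0.0005,"ty": 0.001,"tz": -0.02,"rx": 0,"ry": 0,"rz": -0.28,"claw": 0.085},
    {"tx": 0.0005,"ty": 0.001,"tz": -0.04,"rx": 0,"ry": 0,"rz": -0.28,"claw": 0.085},
    {"tx": 0.0005,"ty": 0.001,"tz": -0.06,"rx": 0,"ry": 0,"rz": -0.28,"claw": 0.07},
    {"tx": 0.0005,"ty": 0.001,"tz": -0.08,"rx": 0,"ry": 0,"rz": -0.28,"claw": 0.06},
    {"tx": 0.0005,"ty": 0.001,"tz": -0.1,"rx": 0,"ry": 0,"rz": -0.28,"claw": 0.06},
    {"tx": 0.0005,"ty": 0.001,"tz": -0.115,"rx": 0,"ry": 0,"rz": -0.28,"claw": 0.06},
    {"tx": 0.0005,"ty": 0.001,"tz": -0.125,"rx": 0,"ry": 0,"rz": -0.28,"claw": 0.06},
    {"tx": 0.0005,"ty": 0.001,"tz": -0.132,"rx": 0,"ry": 0,"rz": -0.28,"claw": 0.06},
    {"tx": 0.0005,"ty": 0.001,"tz": -0.134,"rx": 0,"ry": 0,"rz": -0.28,"claw": 0.06},
    {"tx": 0.0005,"ty": 0.001,"tz": -0.134,"rx": 0,"ry": 0,"rz": -0.28,"claw": 0.06},
    {"tx": 0.0005,"ty": 0.001,"tz": -0.134,"rx": 0,"ry": 0,"rz": -0.28,"claw": 0.06}
  ]
}}

```text
clock: 2.7
eef_pos: [465.3, 307.6, 74.5]
tool_rot: [3.141, -0.001, 1.07]
force: [0.3, -0.2, 0.9]
width: 60.1
```

Call:
{"name": "apply_moves", "arguments": {
  "increments": [
    {"tx": 0,"ty": 0,"tz": 0,"rx": 0,"ry": 0,"rz": 0,"claw": 0.03},
    {"tx": 0,"ty": 0,"tz": 0,"rx": 0,"ry": 0,"rz": 0,"claw": 0.02},
    {"tx": 0,"ty": 0,"tz": 0,"rx": 0,"ry": 0,"rz": 0,"claw": 0.01},
    {"tx": 0,"ty": 0,"tz": 0,"rx": 0,"ry": 0,"rz": 0,"claw": 0.0},
    {"tx": 0,"ty": 0,"tz": 0,"rx": 0,"ry": 0,"rz": 0,"claw": 0.0},
    {"tx": 0,"ty": 0,"tz": 0,"rx": 0,"ry": 0,"rz": 0,"claw": 0.0},
    {"tx": 0,"ty": 0,"tz": 0,"rx": 0,"ry": 0,"rz": 0,"claw": 0.0},
    {"tx": 0,"ty": 0,"tz": 0,"rx": 0,"ry": 0,"rz": 0,"claw": 0.0}
  ]
}}

```text
clock: 3.5
eef_pos: [464.8, 307.3, 73.9]
tool_rot: [3.142, 0.0, 1.069]
force: [-0.3, -0.5, 0.6]
width: -0.3
```

The gripper closed fully, so it may have missed the handle. I'll look.

```bash
python3 - <<'E'
from h import *
import cv2
s=get_image("scene")[:,:,::-1];w=get_image("wrist")[:,:,::-1]
c=calibration("scene");e=read_state()["eef_pos"];print(proj(c,e),e,read_state()["width"])
a=cv2.resize(s[200:350,330:480],(400,400),interpolation=3);b=cv2.resize(w[100:420,90:490],(400,320))
o=np.zeros((400,800,3),np.uint8);o[:,:400]=a;o[:320,400:]=b;cv2.imwrite("pics/m1.png",o)
E
```

```text
[413.51339789 276.12341365] [464.80101497 307.31094352  73.88202426] 0.0930325674854743
```

View pics/m1.png

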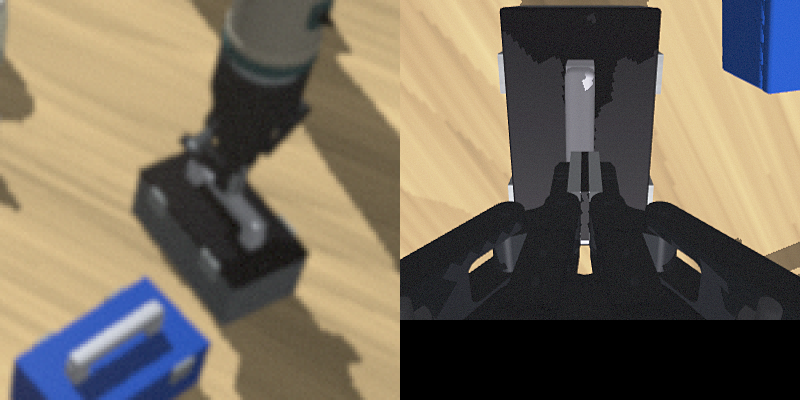

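```bash
python3 - <<'E'
from h import *
c=calibration("wrist");s=read_state();print(c["origin"],c["attitude"],s["tool_rot"])
e=s["eef_pos"]
def cr(p): return (400+(proj(c,p)[0]-90),proj(c,p)[1]-100)
for n,p in dict(tcp=e,gp=e+[0,0,19],hfar=(487.5,350.2,96),hnear=(441,265,96),hmid=(464.3,307.6,96)).items(): print(n,np.round(cr(p)))
cs=calibration("scene")
for p in (e,(487.5,350.2,96),(441,265,96),(464.3,307.6,96)): q=proj(cs,p); print(((q-[330,200])*400/150).round())
E
```

```text
[503.24695114 374.88308186 240.51911748] [-0.31379775 -0.00081906 -0.50278379] [3.14156885e+00 2.74944455e-05 1.06938427e+00]
tcp [582. 144.]
gp [582. 160.]
hfar [580.  67.]
hnear [581. 244.]
hmid [581. 163.]
[223. 203.]
[261. 227.]
[196. 151.]
[228. 188.]
```

Call:
{"name": "apply_moves", "arguments": {
  "increments": [
    {"tx": 0,"ty": 0,"tz": 0.003,"rx": 0,"ry": 0,"rz": 0,"claw": 0.0},
    {"tx": 0,"ty": 0,"tz": 0.006,"rx": 0,"ry": 0,"rz": 0,"claw": 0.0},
    {"tx": 0,"ty": 0,"tz": 0.01,"rx": 0,"ry": 0,"rz": 0,"claw": 0.0},
    {"tx": 0,"ty": 0,"tz": 0.01,"rx": 0,"ry": 0,"rz": 0,"claw": 0.0},
    {"tx": 0,"ty": 0,"tz": 0.01,"rx": 0,"ry": 0,"rz": 0,"claw": 0.0}
  ]
}}

```text
clock: 4.1
eef_pos: [464.9, 307.5, 84.2]
tool_rot: [3.141, -0.0, 1.069]
force: [-0.6, 0.8, -0.0]
width: 0.3
```

```bash
python3 - <<'E'
from h import *
import cv2
w=get_image("wrist")[:,:,::-1];s=get_image("scene")[:,:,::-1];st=read_state()
print(st["force"],st["torque"],st["width"],st["eef_pos"])
o=np.zeros((400,800,3),np.uint8);o[:,:400]=cv2.resize(s[240:320,370:450],(400,400),interpolation=2);o[:,400:]=cv2.resize(w[220:320,220:320],(400,400),interpolation=2)
cv2.imwrite("pics/m2.png",o)
E
```

```text
[-0.05260115  0.38336911 -0.27556275] [ 0.04157163  0.02434505 -0.04910065] 0.2371470154923921 [464.71802927 307.33091936  83.89501796]
```

View pics/m2.png

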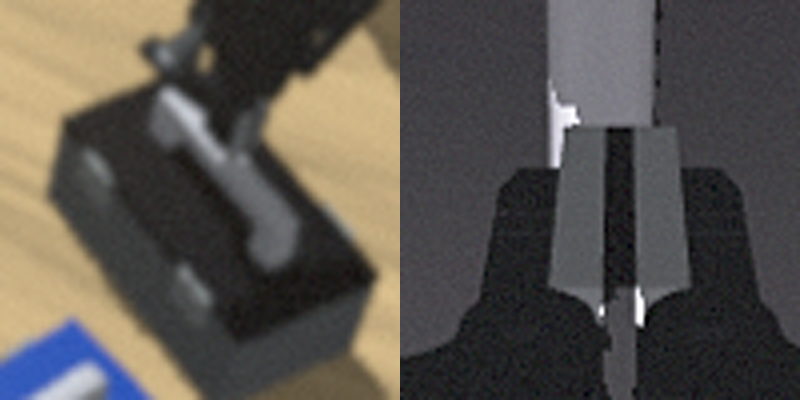

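```bash
python3 - <<'E'
from h import *
c=calibration("scene");w=calibration("wrist");s=read_state();e=s["eef_pos"];Rt=R.from_euler("xyz",s["tool_rot"])
for d in(0,10,20,30,40):
  print(d,"scene crop",((proj(c,e+[0,0,d])-[370,240])*5).round(),"wrist full front edges",[proj(w,e+Rt.apply([f,y,-d])).round() for f,y in((11,8),(11,-8),(-11,8),(-11,-8))])
E
```

```text
0 scene crop [221. 168.] wrist full front edges [array([287., 226.]), array([257., 226.]), array([286., 262.]), array([258., 262.])]
10 scene crop [225. 155.] wrist full front edges [array([287., 233.]), array([257., 233.]), array([287., 271.]), array([257., 271.])]
20 scene crop [229. 142.] wrist full front edges [array([288., 241.]), array([256., 241.]), array([288., 281.]), array([256., 281.])]
30 scene crop [233. 129.] wrist full front edges [array([289., 250.]), array([254., 250.]), array([288., 292.]), array([255., 292.])]
40 scene crop [237. 116.] wrist full front edges [array([290., 261.]), array([253., 261.]), array([289., 304.]), array([254., 304.])]
```

Both views show the fingertips about 28 mm short of the reported TCP, so they closed above the bar. I'll open, go about 36 mm lower while watching the force, and close again.

Call:
{"name": "apply_moves", "arguments": {
  "increments": [
    {"tx": 0,"ty": 0,"tz": 0.02,"rx": 0,"ry": 0,"rz": 0,"claw": 0.06},
    {"tx": 0,"ty": 0,"tz": 0.02,"rx": 0,"ry": 0,"rz": 0,"claw": 0.06},
    {"tx": 0,"ty": 0,"tz": 0.02,"rx": 0,"ry": 0,"rz": 0,"claw": 0.06},
    {"tx": 0,"ty": 0,"tz": 0.02,"rx": 0,"ry": 0,"rz": 0,"claw": 0.06},
    {"tx": 0,"ty": 0,"tz": 0.005,"rx": 0,"ry": 0,"rz": 0,"claw": 0.06},
    {"tx": 0,"ty": 0,"tz": -0.01,"rx": 0,"ry": 0,"rz": 0,"claw": 0.06},
    {"tx": 0,"ty": 0,"tz": -0.02,"rx": 0,"ry": 0,"rz": 0,"claw": 0.06},
    {"tx": 0,"ty": 0,"tz": -0.028,"rx": 0,"ry": 0,"rz": 0,"claw": 0.06},
    {"tx": 0,"ty": 0,"tz": -0.033,"rx": 0,"ry": 0,"rz": 0,"claw": 0.06},
    {"tx": 0,"ty": 0,"tz": -0.036,"rx": 0,"ry": 0,"rz": 0,"claw": 0.06},
    {"tx": 0,"ty": 0,"tz": -0.036,"rx": 0,"ry": 0,"rz": 0,"claw": 0.06}
  ]
}}

```text
clock: 5.3
eef_pos: [464.8, 307.2, 47.7]
tool_rot: [-3.142, 0.0, 1.069]
force: [1.1, 0.3, 0.4]
width: 59.7
```

Call:
{"name": "apply_moves", "arguments": {
  "increments": [
    {"tx": 0,"ty": 0,"tz": 0,"rx": 0,"ry": 0,"rz": 0,"claw": 0.04},
    {"tx": 0,"ty": 0,"tz": 0,"rx": 0,"ry": 0,"rz": 0,"claw": 0.03},
    {"tx": 0,"ty": 0,"tz": 0,"rx": 0,"ry": 0,"rz": 0,"claw": 0.02},
    {"tx": 0,"ty": 0,"tz": 0,"rx": 0,"ry": 0,"rz": 0,"claw": 0.01},
    {"tx": 0,"ty": 0,"tz": 0,"rx": 0,"ry": 0,"rz": 0,"claw": 0.0},
    {"tx": 0,"ty": 0,"tz": 0,"rx": 0,"ry": 0,"rz": 0,"claw": 0.0},
    {"tx": 0,"ty": 0,"tz": 0,"rx": 0,"ry": 0,"rz": 0,"claw": 0.0}
  ]
}}

```text
clock: 6.0
eef_pos: [463.7, 308.1, 48.1]
tool_rot: [-3.14, 0.0, 1.07]
force: [-5.7, 1.7, 5.7]
width: 12.8
```

Call:
{"name": "apply_moves", "arguments": {
  "increments": [
    {"tx": 0,"ty": 0,"tz": 0.004,"rx": 0,"ry": 0,"rz": 0,"claw": 0.0},
    {"tx": 0,"ty": 0,"tz": 0.012,"rx": 0,"ry": 0,"rz": 0,"claw": 0.0},
    {"tx": 0,"ty": 0,"tz": 0.025,"rx": 0,"ry": 0,"rz": 0,"claw": 0.0},
    {"tx": 0,"ty": 0,"tz": 0.04,"rx": 0,"ry": 0,"rz": 0,"claw": 0.0},
    {"tx": 0,"ty": 0,"tz": 0.055,"rx": 0,"ry": 0,"rz": 0,"claw": 0.0},
    {"tx": 0,"ty": 0,"tz": 0.07,"rx": 0,"ry": 0,"rz": 0,"claw": 0.0},
    {"tx": 0,"ty": 0,"tz": 0.085,"rx": 0,"ry": 0,"rz": 0,"claw": 0.0},
    {"tx": 0,"ty": 0,"tz": 0.1,"rx": 0,"ry": 0,"rz": 0,"claw": 0.0},
    {"tx": 0,"ty": 0,"tz": 0.11,"rx": 0,"ry": 0,"rz": 0,"claw": 0.0},
    {"tx": 0,"ty": 0,"tz": 0.115,"rx": 0,"ry": 0,"rz": 0,"claw": 0.0},
    {"tx": 0,"ty": 0,"tz": 0.115,"rx": 0,"ry": 0,"rz": 0,"claw": 0.0}
  ]
}}

```text
clock: 7.1
eef_pos: [465.1, 307.4, 163.6]
tool_rot: [3.141, -0.001, 1.069]
force: [0.2, -0.6, -6.4]
width: 12.9
```

Call:
{"name": "apply_moves", "arguments": {
  "increments": [
    {"tx": 0.004,"ty": -0.015,"tz": 0,"rx": 0,"ry": 0,"rz": 0.3,"claw": 0.0},
    {"tx": 0.012,"ty": -0.04,"tz": 0.005,"rx": 0,"ry": 0,"rz": 0.8,"claw": 0.0},
    {"tx": 0.02,"ty": -0.07,"tz": 0.01,"rx": 0,"ry": 0,"rz": 1.4,"claw": 0.0},
    {"tx": 0.028,"ty": -0.105,"tz": 0.01,"rx": 0,"ry": 0,"rz": 2.1,"claw": 0.0},
    {"tx": 0.038,"ty": -0.14,"tz": 0.01,"rx": 0,"ry": 0,"rz": 2.8,"claw": 0.0},
    {"tx": 0.047,"ty": -0.175,"tz": 0.01,"rx": 0,"ry": 0,"rz": 3.5,"claw": 0.0},
    {"tx": 0.056,"ty": -0.21,"tz": 0.01,"rx": 0,"ry": 0,"rz": 4.2,"claw": 0.0},
    {"tx": 0.066,"ty": -0.245,"tz": 0.01,"rx": 0,"ry": 0,"rz": 4.9,"claw": 0.0},
    {"tx": 0.074,"ty": -0.275,"tz": 0.01,"rx": 0,"ry": 0,"rz": 5.5,"claw": 0.0},
    {"tx": 0.081,"ty": -0.3,"tz": 0.01,"rx": 0,"ry": 0,"rz": 5.9,"claw": 0.0},
    {"tx": 0.084,"ty": -0.312,"tz": 0.01,"rx": 0,"ry": 0,"rz": 6.2,"claw": 0.0},
    {"tx": 0.085,"ty": -0.317,"tz": 0.01,"rx": 0,"ry": 0,"rz": 6.2,"claw": 0.0}
  ]
}}

```text
clock: 8.3
eef_pos: [549.5, -12.3, 172.2]
tool_rot: [-3.14, 0.001, 1.607]
force: [0.4, -0.0, -7.2]
width: 13.1
```

Call:
{"name": "apply_moves", "arguments": {
  "increments": [
    {"tx": 0,"ty": 0,"tz": -0.01,"rx": 0,"ry": 0,"rz": 0,"claw": 0.0},
    {"tx": 0,"ty": 0,"tz": -0.02,"rx": 0,"ry": 0,"rz": 0,"claw": 0.0},
    {"tx": 0,"ty": 0,"tz": -0.03,"rx": 0,"ry": 0,"rz": 0,"claw": 0.0},
    {"tx": 0,"ty": 0,"tz": -0.03,"rx": 0,"ry": 0,"rz": 0,"claw": 0.0},
    {"tx": 0,"ty": 0,"tz": -0.03,"rx": 0,"ry": 0,"rz": 0,"claw": 0.0}
  ]
}}

```text
clock: 8.8
eef_pos: [549.4, -9.0, 142.3]
tool_rot: [-3.14, -0.0, 1.611]
force: [0.4, -0.4, -6.1]
width: 12.8
```

```bash
python3 - <<'E'
from h import *
import cv2
s=get_image("scene")[:,:,::-1];t=get_image("top")[:,:,::-1];w=get_image("wrist")[:,:,::-1];st=read_state()
print(st["clock"],st["qpos"].round(2),st["force"],st["eef_pos"],st["tool_rot"])
o=np.zeros((600,800,3),np.uint8);o[:300,:400]=cv2.resize(s[170:290,180:340],(400,300),interpolation=2);o[:300,400:]=cv2.resize(t[130:250,200:360],(400,300),interpolation=2)
o[300:,:400]=cv2.resize(w,(400,300),interpolation=3)
cv2.imwrite("pics/m3.png",o)
E
```

```text
8.95 [-0.23  0.59  0.29  1.87 -0.25  0.72  0.25] [ 0.73468283  0.29504724 -6.79052713] [550.25925512  -9.5166072  143.28732447] [3.14058218e+00 5.00006027e-05 1.61071845e+00]
```

View pics/m3.png

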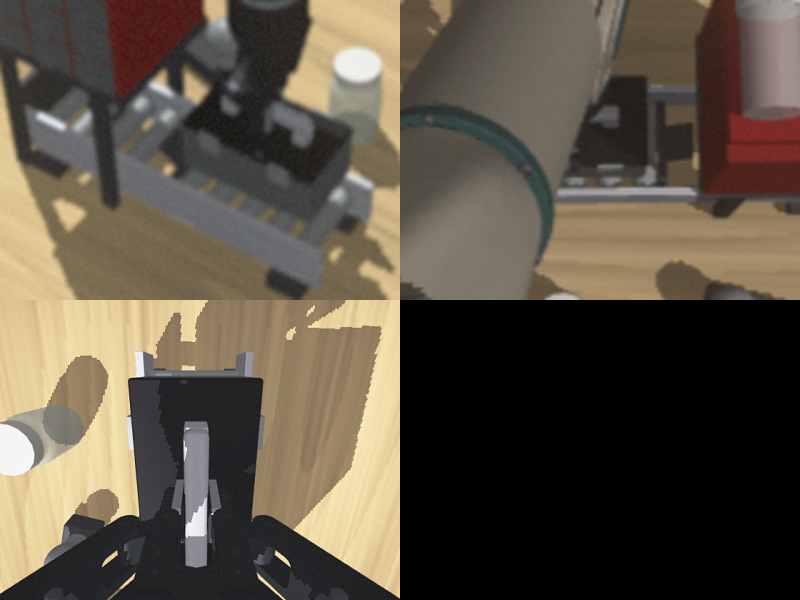

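```bash
python3 - <<'E'
from h import *
c=calibration("wrist");k=1.4
f=lambda u,v,z:ray(c,(u*k,(v-300)*k),z).round(1)
print("rail outer",f(136,352,75),f(252,351,75),"handle far",f(196,423,191),"lid far",f(128,379,161),f(263,379,161), c["origin"])
E
```

```text
rail outer [490.9  81.8  75. ] [599.5  86.8  75. ] handle far [548.5  41.6 191. ] lid far [506.  61. 161.] [589.   64.2 161. ] [547.31892367  67.7358899  309.90337725]
```

Picture: the case is square between the rails, overhanging nothing, about 1 mm right of centre (rail ends at panel (136,352) and (252,351)). Lowering now.

Call:
{"name": "apply_moves", "arguments": {
  "increments": [
    {"tx": -0.001,"ty": 0,"tz": -0.006,"rx": 0,"ry": 0,"rz": 0,"claw": 0.0},
    {"tx": -0.001,"ty": 0,"tz": -0.012,"rx": 0,"ry": 0,"rz": 0,"claw": 0.0},
    {"tx": -0.001,"ty": 0,"tz": -0.018,"rx": 0,"ry": 0,"rz": 0,"claw": 0.0},
    {"tx": -0.001,"ty": 0,"tz": -0.023,"rx": 0,"ry": 0,"rz": 0,"claw": 0.0},
    {"tx": -0.001,"ty": 0,"tz": -0.027,"rx": 0,"ry": 0,"rz": 0,"claw": 0.0},
    {"tx": -0.001,"ty": 0,"tz": -0.03,"rx": 0,"ry": 0,"rz": 0,"claw": 0.0},
    {"tx": -0.001,"ty": 0,"tz": -0.032,"rx": 0,"ry": 0,"rz": 0,"claw": 0.0},
    {"tx": -0.001,"ty": 0,"tz": -0.032,"rx": 0,"ry": 0,"rz": 0,"claw": 0.0}
  ]
}}

```text
clock: 9.75
eef_pos: [548.7, -9.7, 110.7]
tool_rot: [-3.141, -0.0, 1.61]
force: [0.8, 0.3, -6.7]
width: 13.1
```

Call:
{"name": "apply_moves", "arguments": {
  "increments": [
    {"tx": 0,"ty": 0,"tz": -0.001,"rx": 0,"ry": 0,"rz": 0,"claw": 0.0},
    {"tx": 0,"ty": 0,"tz": -0.002,"rx": 0,"ry": 0,"rz": 0,"claw": 0.0},
    {"tx": 0,"ty": 0,"tz": -0.003,"rx": 0,"ry": 0,"rz": 0,"claw": 0.0},
    {"tx": 0,"ty": 0,"tz": -0.003,"rx": 0,"ry": 0,"rz": 0,"claw": 0.0}
  ]
}}

```text
clock: 10.15
eef_pos: [548.9, -9.7, 108.1]
tool_rot: [3.141, -0.0, 1.61]
force: [-0.8, -0.4, -5.6]
width: 13.1
```

Call:
{"name": "apply_moves", "arguments": {
  "increments": [
    {"tx": 0,"ty": 0,"tz": -0.001,"rx": 0,"ry": 0,"rz": 0,"claw": 0.0},
    {"tx": 0,"ty": 0,"tz": -0.0015,"rx": 0,"ry": 0,"rz": 0,"claw": 0.0},
    {"tx": 0,"ty": 0,"tz": -0.0015,"rx": 0,"ry": 0,"rz": 0,"claw": 0.0}
  ]
}}

```text
clock: 10.45
eef_pos: [548.6, -9.7, 107.7]
tool_rot: [3.141, -0.001, 1.61]
force: [-4.1, 0.4, 7.1]
width: 12.8
```

Contact is made at 7 N upward. Release and rise.

Call:
{"name": "apply_moves", "arguments": {
  "increments": [
    {"tx": 0,"ty": 0,"tz": 0,"rx": 0,"ry": 0,"rz": 0,"claw": 0.02},
    {"tx": 0,"ty": 0,"tz": 0,"rx": 0,"ry": 0,"rz": 0,"claw": 0.04},
    {"tx": 0,"ty": 0,"tz": 0,"rx": 0,"ry": 0,"rz": 0,"claw": 0.05},
    {"tx": 0,"ty": 0,"tz": 0,"rx": 0,"ry": 0,"rz": 0,"claw": 0.05},
    {"tx": 0,"ty": 0,"tz": 0.01,"rx": 0,"ry": 0,"rz": 0,"claw": 0.05},
    {"tx": 0,"ty": 0,"tz": 0.025,"rx": 0,"ry": 0,"rz": 0,"claw": 0.05},
    {"tx": 0,"ty": 0,"tz": 0.045,"rx": 0,"ry": 0,"rz": 0,"claw": 0.05},
    {"tx": 0,"ty": 0,"tz": 0.07,"rx": 0,"ry": 0,"rz": 0,"claw": 0.05},
    {"tx": 0,"ty": 0,"tz": 0.1,"rx": 0,"ry": 0,"rz": 0,"claw": 0.05},
    {"tx": 0,"ty": 0,"tz": 0.13,"rx": 0,"ry": 0,"rz": 0,"claw": 0.05},
    {"tx": 0,"ty": 0,"tz": 0.15,"rx": 0,"ry": 0,"rz": 0,"claw": 0.05},
    {"tx": 0,"ty": 0,"tz": 0.15,"rx": 0,"ry": 0,"rz": 0,"claw": 0.05}
  ]
}}

```text
clock: 11.65
eef_pos: [550.9, -10.0, 260.0]
tool_rot: [3.135, -0.0, 1.61]
force: [0.4, 0.1, -0.2]
width: 50.0
```

Call:
{"name": "apply_moves", "arguments": {
  "increments": [
    {"tx": 0,"ty": 0.02,"tz": 0,"rx": -1,"ry": -0.04,"rz": 0,"claw": 0.04},
    {"tx": 0,"ty": 0.04,"tz": 0,"rx": -2,"ry": -0.08,"rz": 0,"claw": 0.04},
    {"tx": 0,"ty": 0.06,"tz": 0,"rx": -3.2,"ry": -0.13,"rz": 0,"claw": 0.04},
    {"tx": 0,"ty": 0.08,"tz": 0,"rx": -4.4,"ry": -0.18,"rz": 0,"claw": 0.04},
    {"tx": 0,"ty": 0.1,"tz": 0,"rx": -5.6,"ry": -0.23,"rz": 0,"claw": 0.04},
    {"tx": 0,"ty": 0.11,"tz": 0,"rx": -6.8,"ry": -0.28,"rz": 0,"claw": 0.04},
    {"tx": 0,"ty": 0.11,"tz": 0,"rx": -8,"ry": -0.33,"rz": 0,"claw": 0.04},
    {"tx": 0,"ty": 0.11,"tz": 0,"rx": -9,"ry": -0.37,"rz": 0,"claw": 0.04},
    {"tx": 0,"ty": 0.11,"tz": 0,"rx": -10,"ry": -0.41,"rz": 0,"claw": 0.04},
    {"tx": 0,"ty": 0.11,"tz": 0,"rx": -11,"ry": -0.45,"rz": 0,"claw": 0.04},
    {"tx": 0,"ty": 0.11,"tz": 0,"rx": -11,"ry": -0.45,"rz": 0,"claw": 0.04},
    {"tx": 0,"ty": 0.11,"tz": 0,"rx": -11,"ry": -0.45,"rz": 0,"claw": 0.04}
  ]
}}

```text
clock: 12.85
eef_pos: [548.6, 100.1, 255.9]
tool_rot: [-3.142, 0.961, 1.611]
force: [0.7, -1.1, 0.4]
width: 40.3
```

```bash
python3 - <<'E'
from h import *
s=read_state();print(s["clock"],s["qpos"].round(2),s["eef_pos"],s["force"],s["width"],R.from_euler("xyz",s["tool_rot"]).as_matrix().round(3),calibration("wrist")["origin"])
E
```

```text
12.85 [-1.04  0.88  0.65  1.56  0.38  1.31 -0.62] [548.56736798 100.14267521 255.93192105] [ 0.71592461 -1.05088158  0.44496204] 40.28258495851237 [[-0.023  0.999  0.033]
 [ 0.572  0.04  -0.819]
 [-0.82  -0.    -0.573]] [541.64240152 279.57408662 286.78077176]
```

Call:
{"name": "apply_moves", "arguments": {
  "increments": [
    {"tx": -0.003,"ty": 0,"tz": -0.02,"rx": 0,"ry": 0,"rz": 0,"claw": 0.04},
    {"tx": -0.003,"ty": 0,"tz": -0.045,"rx": 0,"ry": 0,"rz": 0,"claw": 0.04},
    {"tx": -0.003,"ty": 0,"tz": -0.07,"rx": 0,"ry": 0,"rz": 0,"claw": 0.04},
    {"tx": -0.003,"ty": 0,"tz": -0.1,"rx": 0,"ry": 0,"rz": 0,"claw": 0.04},
    {"tx": -0.003,"ty": 0,"tz": -0.13,"rx": 0,"ry": 0,"rz": 0,"claw": 0.04},
    {"tx": -0.003,"ty": 0,"tz": -0.15,"rx": 0,"ry": 0,"rz": 0,"claw": 0.04},
    {"tx": -0.003,"ty": 0,"tz": -0.165,"rx": 0,"ry": 0,"rz": 0,"claw": 0.04},
    {"tx": -0.003,"ty": 0,"tz": -0.17,"rx": 0,"ry": 0,"rz": 0,"claw": 0.04},
    {"tx": -0.003,"ty": 0,"tz": -0.17,"rx": 0,"ry": 0,"rz": 0,"claw": 0.04},
    {"tx": -0.003,"ty": 0,"tz": -0.17,"rx": 0,"ry": 0,"rz": 0,"claw": 0.04}
  ]
}}

```text
clock: 13.85
eef_pos: [546.5, 100.3, 87.5]
tool_rot: [3.137, 0.96, 1.607]
force: [0.7, 0.4, 0.7]
width: 40.4
```

```bash
python3 - <<'E'
from h import *
import cv2
st=read_state();s=get_image("scene")[:,:,::-1];w=get_image("wrist")[:,:,::-1]
print(st["clock"],st["force"],st["eef_pos"],st["width"])
o=np.zeros((400,800,3),np.uint8);o[:400,:400]=cv2.resize(s[140:300,190:350],(400,400),interpolation=2);o[:300,400:]=cv2.resize(w,(400,300),interpolation=3)
cv2.imwrite("pics/m4.png",o)
E
```

```text
13.85 [0.73608111 0.41810123 0.65033102] [546.45506172 100.31848353  87.53024822] 40.44975825892066
```

View pics/m4.png

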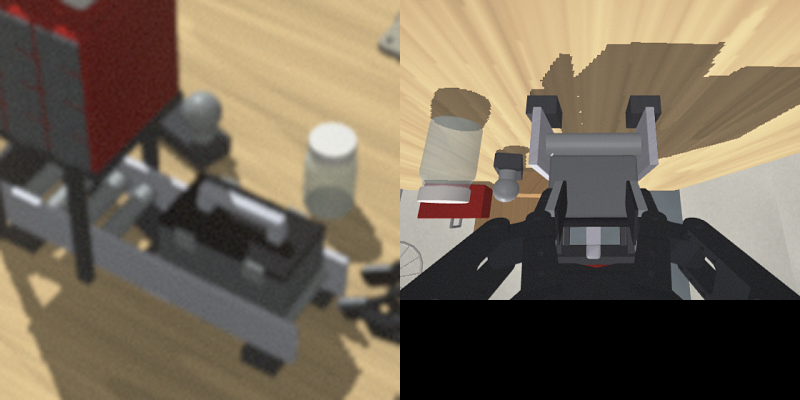

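The case is flat on the rollers, centred between the rails (wrist panel, face at (595,180)), with the fingers behind it. Starting the push.

Call:
{"name": "apply_moves", "arguments": {
  "increments": [
    {"tx": 0,"ty": -0.008,"tz": 0,"rx": 0,"ry": 0,"rz": 0,"claw": 0.04},
    {"tx": 0,"ty": -0.016,"tz": 0,"rx": 0,"ry": 0,"rz": 0,"claw": 0.04},
    {"tx": 0.001,"ty": -0.024,"tz": 0,"rx": 0,"ry": 0,"rz": 0,"claw": 0.04},
    {"tx": 0.001,"ty": -0.032,"tz": 0,"rx": 0,"ry": 0,"rz": 0,"claw": 0.04},
    {"tx": 0.002,"ty": -0.039,"tz": 0,"rx": 0,"ry": 0,"rz": 0,"claw": 0.04},
    {"tx": 0.002,"ty": -0.045,"tz": 0,"rx": 0,"ry": 0,"rz": 0,"claw": 0.04},
    {"tx": 0.002,"ty": -0.05,"tz": 0,"rx": 0,"ry": 0,"rz": 0,"claw": 0.04},
    {"tx": 0.002,"ty": -0.054,"tz": 0,"rx": 0,"ry": 0,"rz": 0,"claw": 0.04},
    {"tx": 0.002,"ty": -0.058,"tz": 0,"rx": 0,"ry": 0,"rz": 0,"claw": 0.04},
    {"tx": 0.003,"ty": -0.062,"tz": 0,"rx": 0,"ry": 0,"rz": 0,"claw": 0.04},
    {"tx": 0.003,"ty": -0.066,"tz": 0,"rx": 0,"ry": 0,"rz": 0,"claw": 0.04},
    {"tx": 0.003,"ty": -0.07,"tz": 0,"rx": 0,"ry": 0,"rz": 0,"claw": 0.04}
  ]
}}

```text
clock: 15.15
eef_pos: [548.9, 30.2, 86.3]
tool_rot: [3.14, 0.96, 1.61]
force: [0.6, 1.3, 0.6]
width: 39.8
```

Call:
{"name": "apply_moves", "arguments": {
  "increments": [
    {"tx": 0,"ty": -0.004,"tz": 0,"rx": 0,"ry": 0,"rz": 0,"claw": 0.04},
    {"tx": 0,"ty": -0.008,"tz": 0,"rx": 0,"ry": 0,"rz": 0,"claw": 0.04},
    {"tx": 0.0005,"ty": -0.012,"tz": 0,"rx": 0,"ry": 0,"rz": 0,"claw": 0.04},
    {"tx": 0.0005,"ty": -0.016,"tz": 0,"rx": 0,"ry": 0,"rz": 0,"claw": 0.04},
    {"tx": 0.001,"ty": -0.02,"tz": 0,"rx": 0,"ry": 0,"rz": 0,"claw": 0.04},
    {"tx": 0.001,"ty": -0.024,"tz": 0,"rx": 0,"ry": 0,"rz": 0,"claw": 0.04},
    {"tx": 0.001,"ty": -0.028,"tz": 0,"rx": 0,"ry": 0,"rz": 0,"claw": 0.04},
    {"tx": 0.001,"ty": -0.032,"tz": 0,"rx": 0,"ry": 0,"rz": 0,"claw": 0.04},
    {"tx": 0.0015,"ty": -0.036,"tz": 0,"rx": 0,"ry": 0,"rz": 0,"claw": 0.04},
    {"tx": 0.0015,"ty": -0.04,"tz": 0,"rx": 0,"ry": 0,"rz": 0,"claw": 0.04},
    {"tx": 0.002,"ty": -0.044,"tz": 0,"rx": 0,"ry": 0,"rz": 0,"claw": 0.04},
    {"tx": 0.002,"ty": -0.048,"tz": 0,"rx": 0,"ry": 0,"rz": 0,"claw": 0.04}
  ]
}}

```text
clock: 16.35
eef_pos: [550.7, -18.3, 86.5]
tool_rot: [3.14, 0.961, 1.609]
force: [-0.2, 1.4, -0.5]
width: 40.2
```

Call:
{"name": "apply_moves", "arguments": {
  "increments": [
    {"tx": 0,"ty": -0.004,"tz": 0,"rx": 0,"ry": 0,"rz": 0,"claw": 0.04},
    {"tx": 0,"ty": -0.008,"tz": 0,"rx": 0,"ry": 0,"rz": 0,"claw": 0.04},
    {"tx": 0.0005,"ty": -0.012,"tz": 0,"rx": 0,"ry": 0,"rz": 0,"claw": 0.04},
    {"tx": 0.0005,"ty": -0.016,"tz": 0,"rx": 0,"ry": 0,"rz": 0,"claw": 0.04},
    {"tx": 0.001,"ty": -0.02,"tz": 0,"rx": 0,"ry": 0,"rz": 0,"claw": 0.04},
    {"tx": 0.001,"ty": -0.024,"tz": 0,"rx": 0,"ry": 0,"rz": 0,"claw": 0.04},
    {"tx": 0.001,"ty": -0.028,"tz": 0,"rx": 0,"ry": 0,"rz": 0,"claw": 0.04},
    {"tx": 0.001,"ty": -0.032,"tz": 0,"rx": 0,"ry": 0,"rz": 0,"claw": 0.04},
    {"tx": 0.0015,"ty": -0.036,"tz": 0,"rx": 0,"ry": 0,"rz": 0,"claw": 0.04},
    {"tx": 0.0015,"ty": -0.04,"tz": 0,"rx": 0,"ry": 0,"rz": 0,"claw": 0.04},
    {"tx": 0.002,"ty": -0.044,"tz": 0,"rx": 0,"ry": 0,"rz": 0,"claw": 0.04},
    {"tx": 0.002,"ty": -0.048,"tz": 0,"rx": 0,"ry": 0,"rz": 0,"claw": 0.04}
  ]
}}

```text
clock: 17.55
eef_pos: [552.8, -66.0, 86.4]
tool_rot: [3.14, 0.961, 1.609]
force: [-1.0, 1.4, -1.5]
width: 40.2
```

Call:
{"name": "apply_moves", "arguments": {
  "increments": [
    {"tx": 0,"ty": -0.004,"tz": 0,"rx": 0,"ry": 0,"rz": 0,"claw": 0.04},
    {"tx": 0,"ty": -0.008,"tz": 0,"rx": 0,"ry": 0,"rz": 0,"claw": 0.04},
    {"tx": 0.0005,"ty": -0.012,"tz": 0,"rx": 0,"ry": 0,"rz": 0,"claw": 0.04},
    {"tx": 0.0005,"ty": -0.016,"tz": 0,"rx": 0,"ry": 0,"rz": 0,"claw": 0.04},
    {"tx": 0.001,"ty": -0.02,"tz": 0,"rx": 0,"ry": 0,"rz": 0,"claw": 0.04},
    {"tx": 0.001,"ty": -0.024,"tz": 0,"rx": 0,"ry": 0,"rz": 0,"claw": 0.04},
    {"tx": 0.001,"ty": -0.028,"tz": 0,"rx": 0,"ry": 0,"rz": 0,"claw": 0.04},
    {"tx": 0.001,"ty": -0.032,"tz": 0,"rx": 0,"ry": 0,"rz": 0,"claw": 0.04},
    {"tx": 0.0015,"ty": -0.036,"tz": 0,"rx": 0,"ry": 0,"rz": 0,"claw": 0.04},
    {"tx": 0.0015,"ty": -0.04,"tz": 0,"rx": 0,"ry": 0,"rz": 0,"claw": 0.04},
    {"tx": 0.002,"ty": -0.044,"tz": 0,"rx": 0,"ry": 0,"rz": 0,"claw": 0.04},
    {"tx": 0.002,"ty": -0.048,"tz": 0,"rx": 0,"ry": 0,"rz": 0,"claw": 0.04}
  ]
}}

```text
clock: 18.75
eef_pos: [554.8, -114.1, 86.4]
tool_rot: [3.14, 0.961, 1.609]
force: [-1.1, 2.5, -1.0]
width: 40.2
```

Call:
{"name": "apply_moves", "arguments": {
  "increments": [
    {"tx": 0,"ty": -0.003,"tz": 0,"rx": 0,"ry": 0,"rz": 0,"claw": 0.04},
    {"tx": 0,"ty": -0.006,"tz": 0,"rx": 0,"ry": 0,"rz": 0,"claw": 0.04},
    {"tx": 0.0005,"ty": -0.009,"tz": 0,"rx": 0,"ry": 0,"rz": 0,"claw": 0.04},
    {"tx": 0.0005,"ty": -0.012,"tz": 0,"rx": 0,"ry": 0,"rz": 0,"claw": 0.04},
    {"tx": 0.0005,"ty": -0.015,"tz": 0,"rx": 0,"ry": 0,"rz": 0,"claw": 0.04},
    {"tx": 0.001,"ty": -0.018,"tz": 0,"rx": 0,"ry": 0,"rz": 0,"claw": 0.04},
    {"tx": 0.001,"ty": -0.021,"tz": 0,"rx": 0,"ry": 0,"rz": 0,"claw": 0.04},
    {"tx": 0.001,"ty": -0.024,"tz": 0,"rx": 0,"ry": 0,"rz": 0,"claw": 0.04},
    {"tx": 0.001,"ty": -0.027,"tz": 0,"rx": 0,"ry": 0,"rz": 0,"claw": 0.04}
  ]
}}

```text
clock: 19.65
eef_pos: [555.9, -140.9, 86.4]
tool_rot: [3.14, 0.961, 1.61]
force: [-0.2, 1.4, -0.9]
width: 40.0
```

Call:
{"name": "apply_moves", "arguments": {
  "increments": [
    {"tx": 0,"ty": -0.002,"tz": 0,"rx": 0,"ry": 0,"rz": 0,"claw": 0.04},
    {"tx": 0,"ty": -0.005,"tz": 0,"rx": 0,"ry": 0,"rz": 0,"claw": 0.04},
    {"tx": 0.0005,"ty": -0.008,"tz": 0,"rx": 0,"ry": 0,"rz": 0,"claw": 0.04},
    {"tx": 0.0005,"ty": -0.011,"tz": 0,"rx": 0,"ry": 0,"rz": 0,"claw": 0.04},
    {"tx": 0.0005,"ty": -0.014,"tz": 0,"rx": 0,"ry": 0,"rz": 0,"claw": 0.04},
    {"tx": 0.0005,"ty": -0.016,"tz": 0,"rx": 0,"ry": 0,"rz": 0,"claw": 0.04}
  ]
}}

```text
clock: 20.25
eef_pos: [556.4, -154.2, 86.0]
tool_rot: [3.139, 0.958, 1.61]
force: [-8.1, 25.8, 13.9]
width: 39.8
```

Call:
{"name": "apply_moves", "arguments": {
  "increments": [
    {"tx": 0,"ty": -0.002,"tz": 0,"rx": 0,"ry": 0,"rz": 0,"claw": 0.04},
    {"tx": 0,"ty": -0.004,"tz": 0,"rx": 0,"ry": 0,"rz": 0,"claw": 0.04}
  ]
}}

```text
clock: 20.45
eef_pos: [556.6, -154.4, 85.6]
tool_rot: [3.139, 0.956, 1.613]
force: [-13.3, 44.6, 25.6]
width: 40.2
```

Call:
{"name": "apply_moves", "arguments": {
  "increments": [
    {"tx": 0,"ty": -0.002,"tz": 0,"rx": 0,"ry": 0,"rz": 0,"claw": 0.04},
    {"tx": 0,"ty": -0.004,"tz": 0,"rx": 0,"ry": 0,"rz": 0,"claw": 0.04}
  ]
}}

```text
clock: 20.65
eef_pos: [556.8, -154.6, 85.3]
tool_rot: [3.139, 0.953, 1.615]
force: [-21.8, 65.5, 39.8]
width: 40.0
```

The push came to a hard stop near y = -154, so I'll back off and look.

Call:
{"name": "apply_moves", "arguments": {
  "increments": [
    {"tx": 0,"ty": 0.006,"tz": 0,"rx": 0,"ry": 0,"rz": 0,"claw": 0.04},
    {"tx": 0,"ty": 0.012,"tz": 0,"rx": 0,"ry": 0,"rz": 0,"claw": 0.04},
    {"tx": 0,"ty": 0.016,"tz": 0,"rx": 0,"ry": 0,"rz": 0,"claw": 0.04},
    {"tx": 0,"ty": 0.03,"tz": 0,"rx": 0,"ry": 0,"rz": 0,"claw": 0.04},
    {"tx": 0,"ty": 0.05,"tz": 0,"rx": 0,"ry": 0,"rz": 0,"claw": 0.04},
    {"tx": 0,"ty": 0.05,"tz": 0,"rx": 0,"ry": 0,"rz": 0,"claw": 0.04}
  ]
}}

```text
clock: 21.25
eef_pos: [557.7, -111.6, 85.1]
tool_rot: [3.139, 0.958, 1.613]
force: [0.3, 0.8, 0.2]
width: 39.7
```

```bash
python3 - <<'E'
from h import *
import cv2
st=read_state();s=get_image("scene")[:,:,::-1];w=get_image("wrist")[:,:,::-1]
print(st["clock"],st["force"],st["eef_pos"],st["width"])
o=np.zeros((400,800,3),np.uint8);o[:400,:400]=cv2.resize(s[140:300,170:330],(400,400),interpolation=2);o[:,400:]=cv2.resize(w[80:360,140:420],(400,400),interpolation=2)
cv2.imwrite("pics/m5.png",o)
c=calibration("wrist");O=np.array([554.5,-130,0]);a=np.radians(2.35)
S=lambda x,y,z:O+[x*np.cos(a)-y*np.sin(a),x*np.sin(a)+y*np.cos(a),z]
for n,p in dict(shelfL=(-75,0,178),shelfR=(75,0,178),railL=(-48,0,75),railR=(48,0,75),rearTopL=(-42,-8,126),rearTopR=(42,-8,126),rearBotL=(-42,-8,60),rearBotR=(42,-8,60),dogL=(-18,-6,72),dogR=(18,-6,72),dogdn=(18,-6,60)).items():
  q=(proj(c,S(*p))-[140,80])*400/280+[400,0]; print(n,q.round())
E
```

```text
21.25 [0.26842106 0.78219656 0.2349369 ] [ 557.6871907  -111.57912122   85.14070046] 39.71011113043256
shelfL [378. 495.]
shelfR [793. 494.]
railL [473. 216.]
railR [698. 215.]
rearTopL [484. 342.]
rearTopR [688. 341.]
rearBotL [493. 187.]
rearBotR [679. 187.]
dogL [545. 212.]
dogR [627. 212.]
dogdn [626. 185.]
```

View pics/m5.png

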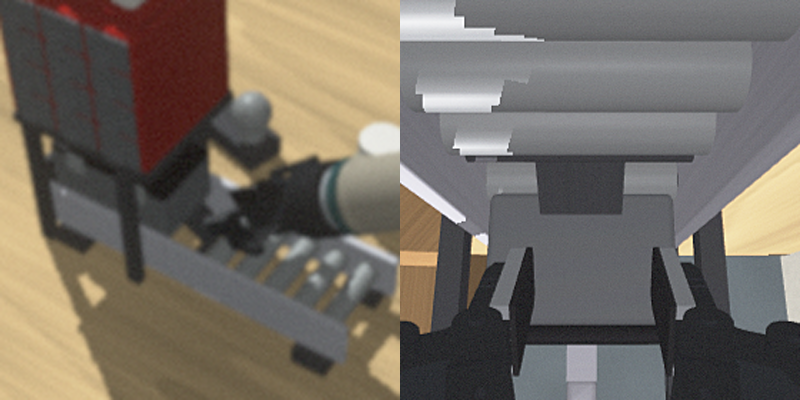

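In the wrist view the dog is raised (tip edge at row 213, predicted 212 if up and 185 if down). It stands in front of the case's rear face, whose lower edge is at row 195. So the case is home. Retreating.

Call:
{"name": "apply_moves", "arguments": {
  "increments": [
    {"tx": -0.001,"ty": 0.02,"tz": 0,"rx": 0,"ry": 0,"rz": 0,"claw": 0.04},
    {"tx": -0.002,"ty": 0.05,"tz": 0,"rx": 0,"ry": 0,"rz": 0,"claw": 0.04},
    {"tx": -0.004,"ty": 0.085,"tz": 0.01,"rx": 0,"ry": 0,"rz": 0,"claw": 0.04},
    {"tx": -0.006,"ty": 0.12,"tz": 0.03,"rx": 0,"ry": 0,"rz": 0,"claw": 0.04},
    {"tx": -0.008,"ty": 0.15,"tz": 0.055,"rx": 0,"ry": 0,"rz": 0,"claw": 0.04},
    {"tx": -0.009,"ty": 0.18,"tz": 0.08,"rx": 0,"ry": 0,"rz": 0,"claw": 0.04},
    {"tx": -0.01,"ty": 0.2,"tz": 0.1,"rx": 0,"ry": 0,"rz": 0,"claw": 0.04},
    {"tx": -0.01,"ty": 0.2,"tz": 0.1,"rx": 0,"ry": 0,"rz": 0,"claw": 0.04},
    {"tx": -0.01,"ty": 0.2,"tz": 0.1,"rx": 0,"ry": 0,"rz": 0,"claw": 0.04}
  ]
}}

```text
clock: 22.25
eef_pos: [546.0, 83.9, 186.5]
tool_rot: [3.14, 0.962, 1.608]
force: [-0.8, -0.0, -1.1]
width: 40.1
```

```bash
python3 - <<'E'
from h import *
import cv2
st=read_state();s=get_image("scene")[:,:,::-1];t=get_image("top")[:,:,::-1]
print(st["clock"],st["force"],st["eef_pos"])
o=np.zeros((400,800,3),np.uint8);o[:,:400]=cv2.resize(s[140:300,170:330],(400,400),interpolation=2);o[:300,400:]=cv2.resize(t,(400,300),interpolation=3)
cv2.imwrite("pics/m6.png",o)
E
```

```text
22.25 [-0.83803722 -0.02556559 -1.12622587] [546.01961429  83.91089737 186.5120082 ]
```

View pics/m6.png

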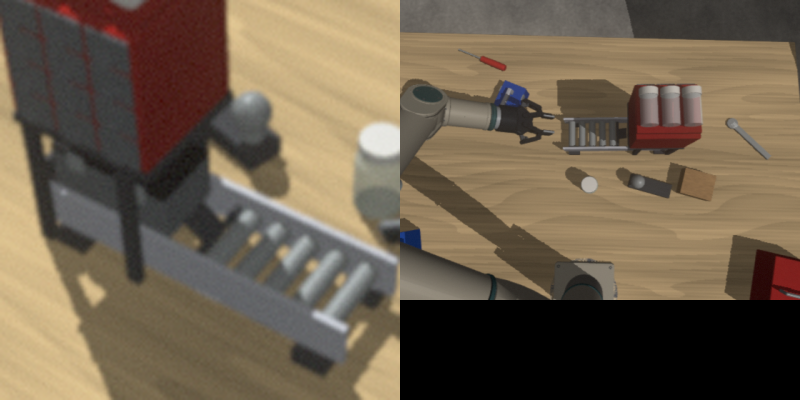

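The case is inside the bay and the dog is up behind it. The jar, hitch, carton and blue case are where they were, and the robot is clear of everything.

```bash
python3 -c "
from cell import *
print(finish_job())"
```

```text
the job is handed in; nothing more can be done
None
```

The grey case is home in the bay with the stop dog back up behind it, and I handed the job in at about 22 s of the 56 s allowed. I lifted it by its handle and set it down on the rollers between the rails; contact was about 7 N before release. I then pushed it in at about 50 mm/s with the hand tilted 55°.

**Last checks:**
- **Case and dog:** In the wrist picture the dog's tip is at row 213, where 212 was predicted if up and 185 if down. It stands in front of the case's rear face, whose edges fit the home position to within about 20 pixels.
- **Bystanders:** The jar, hitch, carton and blue look-alike showed no visible change in the final view. The hand is clear, and the wrist force reads about 1 N, within noise.

**What went wrong or disagreed:**
- **First grasp missed:** The fingers closed above the handle because the real fingertips are about 28 mm short of the reported TCP. I found this in the pictures and went lower on the second try.
- **Push force at the end:** The push kept going briefly after the case reached the back stop. The last reading before I backed off was 65 N along the track, about 80 N in all, against the 120 N wrist limit.
- **Stop position:** The case stopped about 14 mm short of my estimate in reported TCP. I put this down to the uncertain fingertip offset, since the pictures show the case home.

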